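Check a case of heating blocks and take out the wrong one

TASK

Open the hinged case fully, so that its lid stands upright or leans back, and compare the heating blocks in it with the layout drawn inside its lid: one block is of the wrong kind. Take that block out and stand it, upright and fully down, in the free place of the white rack beside the case, where its own kind belongs. Leave the case open, the other blocks in their places, and nothing else disturbed.

Things in the scene. Friction and masses are not known exactly. Their poses are not given: they have to be found in the camera images.
- case: Grey case fixed to the worktop, 128 (x) x 144 (y) x 62 mm high, walls and floor 6 mm thick. Origin: centre of its underside; x points to the hinge side, away from the robot. Three bays in a row, centres at y = -44, 0, 44 mm; dividers leave no room for fingers beside a block, but before and behind the blocks is an open finger channel 28 mm wide (a low stop in it rises to 12 mm over the worktop).
- lid (a joint): Lid hinge, rad: 0 closed, 1.57 upright, stop at 1.9. Stiff (0.16 N m friction): the 150 g lid stays at any angle. The lid is a 128 x 144 x 8 mm grey plate; a white panel on its inside shows the layout: three outlines with six small circles each, so only six-well blocks belong in the case.
- lid_handle (a point): Centre of the steel bar handle on the outside of the lid, near its front edge (108 mm from the hinge). Round bar, 10 mm thick, 90 mm long along the case's y, its axis 36 mm above the lid's outer face; 27 mm clear below the bar when closed.
- lid_hinge (a point): Middle of the hinge axis at the far upper edge of the case, 64 mm beyond the case's centre and 62 mm above the worktop; the axis runs along the case's y.
- two_well_center (a point): Centre of the wrongly packed aluminium block: two wide wells (24 mm) in its top, 60 (x) x 36 (y) x 46 mm high, 220 g, same outside as the others. It stands in any one of the bays, its 60 mm side along the case's x, its underside 6 mm above the worktop.
- six_well_a_center (a point): Centre of an aluminium block with six narrow wells (12 mm) in its top, 60 (x) x 36 (y) x 46 mm high; it belongs in the case and stays.
- six_well_b_center (a point): Centre of the other six-well block, the same; it stays in the case.
- two_well_in_rack_center (a point): Centre of a second two-well block, 60 x 36 x 46 mm, that already stands in one place of the rack; it stays.
- rack: White rack fixed to the worktop, 148 (x) x 50 (y) mm; two places end to end, centres at x = -36 and 36 mm. Origin: centre of its underside. Floor 6 mm thick. Each place is 68 mm long between end walls 58 mm high (higher than a block: no room for fingers at its ends); along the sides only rails, 12 mm high over the worktop, 42 mm apart inside, so fingers have room there.
- free_place: Dark inlay on the rack's floor in the free place. Origin: the centre of that place's floor, 6 mm above the worktop; x along the rack. A block standing there has its 60 mm side along x (either way round) and its centre 23 mm above this point.
- bottle: Small lab bottle with a blue cap, 56 mm across, 104 mm high, behind the rack; leave alone. Origin: centre of its underside.
- timer: White count-down timer, 62 x 66 x 19 mm, at the front left; leave alone. Origin: centre of its underside.
- petri_dish: Petri dish, 61 mm across, 15 mm high, left of the timer; leave alone. Origin: centre of its underside.
- tip_box: Pipette tip box, 76 x 119 x 62 mm, at the left; leave alone. Origin: centre of its underside.
- comb: White gel comb lying flat near the front edge on the right, 24 x 165 x 11 mm; leave alone. Origin: centre of its underside; its length is along its y.

How it is judged:
By the outcome, as a careful person would: the job done as asked, in the order asked, and still so for the second after the job is handed in, with the robot touching nothing.
It also fails if it takes over 64 s, if anything falls off the work surface, if the arm or the gripper's body presses on something with over 40 N, if the wrist force passes 120 N, or if a joint passes its speed limit or range.

ROBOT

A 6-joint arm with a two-finger parallel gripper is mounted at the origin on a cart in front of the work surface, level with it; the furniture and walls round the work are solid. World frame = base frame: x ahead of the robot, y to its left, z up, the work surface at z = 0. Lengths are in mm, angles in degrees, forces in N, time in s.
With the tool pointing down it reaches from about 300 to 850 mm from the base axis. Payload 4.2 kg.
Tool frame: the origin (TCP) lies between the finger pads; the fingertips stand 22 mm ahead of it and the grasp point (between the pads) lies 3 mm ahead of it (env.finger_overhang is the distance from the TCP to the fingertips, in mm); z points along the fingers, y is the line along which they close (so a half turn about z gives the same grasp; the last joint's range is limited). The gripper opens to 91 mm and grips with 3 to 60 N. Pads are 32 mm wide; open, the fingers measure 118 mm over their backs; the gripper's body (76 mm by 178 mm) begins 60 mm behind the grasp point.
Start: joints at [70.875, 18.312, 89.639, -0, 72.044, -1.146], TCP at [177.49, 546.935, 235.976] pointing down, gripper open.
Joint ranges: [-177.97, 177.97], [-48.28, 115.42], [12.27, 149.76], [-77.06, 257.06], [2.81, 150.46], [-146.56, 146.56]. Speed limits (degrees/s): [147.25, 147.25, 180, 180, 180, 180].

INTERFACE

Orientations are given as [roll, pitch, yaw] about the fixed x, y, z axes, in that order (R = Rz(yaw) Ry(pitch) Rx(roll)).
In Python, from workcell import state, cams, ticket, look_for, outline_of, env gives the robot as it stands.
- The arm moves only by the tool servo_tool, never from a script. Its argument "steps" is a list of rows, each a list of 3 entries, a list of its own where there are three numbers: the closure in counts, from 0 (fully open) to 255 (shut), then the shift along the tool's x, y, z in mm, then the turn, a rotation vector about the tool's x, y, z in rad. A call has exactly 10 rows; each row shifts and turns the commanded pose from where the row before left it, along the tool's axes as they then stand; what a row does not reach is not made up. A row lasts 1/10 s, in which the tool goes at most 50 mm and 8.59 degrees, less where a joint would pass 70% of its speed; a pose out of reach is approached as far as the arm can. A call with a gripper value outside its range is refused whole. The fingers move at their own pace and stop on an object; "squeeze" is the grip in N (left out, the last holds). Time passes only in rows, so rows that do not move let the fingers close, or fill a call up. It gives the time, the measured TCP pose, the force, the opening and the grip force at its end, in the units of the state.
- state(): the state, without advancing time (a new reading comes with each control period).
- cams.grab_frame(name): name is "scene" or "top" or "wrist"; returns a dict with "color" (384x512x3 uint8, red, green, blue), "z_map" (384x512 float32, mm along the optical axis (not along the pixel's ray), 0 where there is no reading), "fovy" (degrees; the focal length in pixels is half the picture's height over the tangent of half this angle, whatever the lens; pixels are square), "cx", "cy" (the principal point, pixels), "k1" (the pictures are not rectified: a ray, as slopes to the right and down, at radius r is drawn at 1 + k1 r^2 times it, then the intrinsics apply), "eye" and "rotation" of the camera in the world; the wrist camera has in their place "tool_from_camera" (4x4, takes a point from camera to tool coordinates, whose origin is the TCP and whose axes are the flange's). Camera axes: x right, y up, looking along -z (the intrinsics and any distortion apply to the point x, -y, -z); pixel columns grow to the right and rows downward; lengths in mm; the calibration is good to about 2 mm. A picture is of the moment at which its call begins: read the wrist's pose just before it.
- ticket.job_done(): hands the job in; it is judged then, once.
Trained networks look in a picture, given as the dict that the camera call returned (one of the last four; its "shot" number tells which), for a name from the list of things; names that differ only in an ending like _2 or _b are one class to them, and where a whole thing is asked for, a point or a joint stands for the part that bears it (a point fixed in the world has none). Each returns a list of dicts, best first, with "confidence" (0 to 1); they miss things now and then, are a little off and sometimes report something else, mostly with a low value. They report only what shows in the picture. A call takes as long as a camera call.
- look_for(picture, thing): "at" ([column, row] in pixels, amid what is visible of it).
- outline_of(picture, thing): "pixels" (384x512 bool, what is visible of it) and "at" ([column, row] in pixels, amid what is visible of it).
The state is a dict: "time_s": time; "qpos": joint angles; "qvel": joint speeds; "effort": joint torques, N m; "ee_pos": TCP position; "ee_rot": TCP orientation; "force": force on the tool from outside, world axes, zero at the start; "torque": the same for the moment, N m; "gripper_width": finger opening in mm; "gripper_force": force on a finger pad.
Only numpy, scipy, OpenCV 4.12 (cv2) and the standard library are available. Lean on these libraries where they do the work, as an engineer would, in place of code of your own. Each camera call takes 0.05 s, during which the arm holds its last target. There are 200 camera calls.

## Working session

There is one attempt and no reset: what is moved stays moved. The work goes in short steps, Python scripts to look and compute and a tool call to move; the robot and the scene stay as the last step left them, time stands still between calls to the robot, and variables do not carry over. Pictures are saved under pics/ and viewed, at most 10 in all, crops included, and the job is handed in when it is done.

Besides the shell and the picture viewer there is one more tool, called after "Emit:" by a JSON object that holds its "method" and its "body". servo_tool: Moves the arm, as the interface text tells. Its arguments: {"type":"object","properties":{"steps":{"type":"array","items":{"type":"array"}},"squeeze":{"type":"number"}},"required":["steps"]}

```bash
mkdir -p pics; cat > h.py <<'E'
import numpy as np, cv2
from scipy.spatial.transform import Rotation as R
from workcell import state, cams, ticket, look_for, outline_of, env
def Rt(s): return R.from_euler('xyz',s['ee_rot'],degrees=True).as_matrix()
def grab(n):
    s=state(); f=cams.grab_frame(n)
    if n=='wrist':
        T=np.eye(4); T[:3,:3]=Rt(s); T[:3,3]=s['ee_pos']; M=T@np.array(f['tool_from_camera'])
    else:
        M=np.eye(4); M[:3,:3]=np.array(f['rotation']).reshape(3,3); M[:3,3]=f['eye']
    f['M']=M; return f
def cloud(f):
    h,w=f['z_map'].shape; fl=h/2/np.tan(np.radians(f['fovy']/2))
    K=np.array([[fl,0,f['cx']],[0,fl,f['cy']],[0,0,1.]])
    u,v=np.meshgrid(np.arange(w),np.arange(h))
    p=cv2.undistortPoints(np.stack([u,v],-1).reshape(-1,1,2).astype(np.float64),K,np.array([f['k1'],0,0,0.])).reshape(h,w,2)
    z=f['z_map']; c=np.stack([p[...,0]*z,-p[...,1]*z,-z],-1)
    P=c@f['M'][:3,:3].T+f['M'][:3,3]; P[z<=0]=np.nan; return P
def save(f,name): cv2.imwrite('pics/'+name,f['color'][...,::-1])
E
python3 - <<'E'
from h import *
s=state(); print(s['ee_pos'],s['ee_rot'],s['gripper_width'],env.finger_overhang)
ims=[]
for n in ['top','scene']:
    f=grab(n); P=cloud(f); ims.append(f['color'])
    for t in ['case','lid_handle','rack','free_place','two_well_in_rack_center','bottle','timer','petri_dish','tip_box','comb']:
        o=outline_of(f,t)
        if o:
            m=o[0]['pixels']; q=P[m]; q=q[~np.isnan(q[:,0])]
            if len(q)<5: print(n,t,'few',o[0]['at']);continue
            top=q[q[:,2]>np.percentile(q[:,2],95)-6]
            r=cv2.minAreaRect(top[:,:2].astype(np.float32))
            print(n,t,round(o[0]['confidence'],2),np.round(o[0]['at']),'z95',np.percentile(q[:,2],95).round(),'rect',np.round(r[0],1),np.round(r[1]),round(r[2],1))
        else: print(n,t,None)
cv2.imwrite('pics/a.png',cv2.resize(np.vstack(ims),None,fx=.78,fy=.78)[...,::-1])
E
```

```text
[177.3310703  546.48158832 235.12217698] [-1.79897546e+02 -1.89725781e-03  1.62021693e+02] 91.10951938607846 22.0Traceback (most recent call last):
  File "<stdin>", line 5, in <module>
  File "h.py", line 10, in grab
    M=np.eye(4); M[:3,:3]=np.array(f['rotation']).reshape(3,3); M[:3,3]=f['eye']
                          ~~~~~~~~~~~~~~~~~~~~~~~~~~~~~~~^^^^^
ValueError: cannot reshape array of size 3 into shape (3,3)
```

```bash
sed -i "s/np.array(f\['rotation'\]).reshape(3,3)/R.from_euler('xyz',f['rotation'],degrees=True).as_matrix()/" h.py
cat > m.py <<'E'
from h import *
ims=[]
for n in ['top','scene']:
    f=grab(n); P=cloud(f); ims.append(f['color']); print(f['rotation'],f['eye'])
    for t in ['case','lid_handle','rack','free_place','two_well_in_rack_center','bottle','timer','petri_dish','tip_box','comb']:
        o=outline_of(f,t)
        if o:
            m=o[0]['pixels']; q=P[m]; q=q[~np.isnan(q[:,0])]
            if len(q)<5: print(n,t,'few',o[0]['at']);continue
            top=q[q[:,2]>np.percentile(q[:,2],95)-6]
            r=cv2.minAreaRect(top[:,:2].astype(np.float32))
            print(n,t,round(o[0]['confidence'],2),np.round(o[0]['at']),'z95',np.percentile(q[:,2],95).round(),'rect',np.round(r[0],1),np.round(r[1]),round(r[2],1))
        else: print(n,t,None)
cv2.imwrite('pics/a.png',cv2.resize(np.vstack(ims),None,fx=.78,fy=.78)[...,::-1])
E
python3 m.py
```

```text
[ 6.54621535e+00  5.65771394e-02 -9.13790797e+01] [ 396.57165902   41.44543097 1208.37510888]
top case 0.58 [302. 184.] z95 114.0 rect [ 512.3 -109.3] [10. 98.] 0.5
top lid_handle 0.92 [307. 181.] z95 115.0 rect [ 512.3 -109.3] [10. 98.] 0.5
top rack 0.72 [365. 188.] z95 56.0 rect [ 520.8 -298.9] [ 42. 146.] 88.3
top free_place 0.51 [367. 183.] z95 10.0 rect [ 555.3 -302.4] [28. 46.] 86.2
top two_well_in_rack_center 0.8 [368. 204.] z95 54.0 rect [ 484.7 -298.7] [36. 57.] 88.6
top bottle 0.71 [378. 145.] z95 106.0 rect [ 665.9 -315.3] [48. 46.] 86.6
top timer 0.67 [180. 248.] z95 17.0 rect [382.1 268.1] [58. 58.] 88.6
top petri_dish 0.78 [179. 248.] z95 18.0 rect [382.  266.7] [55. 54.] 44.2
top tip_box 0.72 [148. 206.] z95 62.0 rect [507.8 354.5] [110.  64.] 85.1
top comb 0.95 [351. 246.] z95 9.0 rect [ 367.  -229.2] [ 23. 158.] 10.5
[ 5.20080623e+01 -8.48218809e-03 -8.66469263e+01] [-335.5527096   -15.94791455  748.41748465]
scene case 0.66 [306. 194.] z95 116.0 rect [ 512.5 -109.6] [100.  12.] 89.1
scene lid_handle 0.74 [304. 180.] z95 119.0 rect [ 512.6 -109.6] [100.  12.] 88.6
scene rack 0.94 [366. 198.] z95 58.0 rect [ 522.1 -299.9] [ 44. 152.] 88.1
scene free_place None
scene two_well_in_rack_center 0.78 [372. 203.] z95 55.0 rect [ 491.2 -297.8] [35. 67.] 87.9
scene bottle 0.85 [368. 165.] z95 105.0 rect [ 665.7 -315.7] [46. 51.] 53.6
scene timer 0.58 [212. 235.] z95 20.0 rect [380.6 160.7] [65. 66.] 12.3
scene petri_dish None
scene tip_box None
scene comb 0.79 [344. 247.] z95 9.0 rect [ 364.3 -227.5] [ 24. 161.] 9.8
```

View pics/a.png

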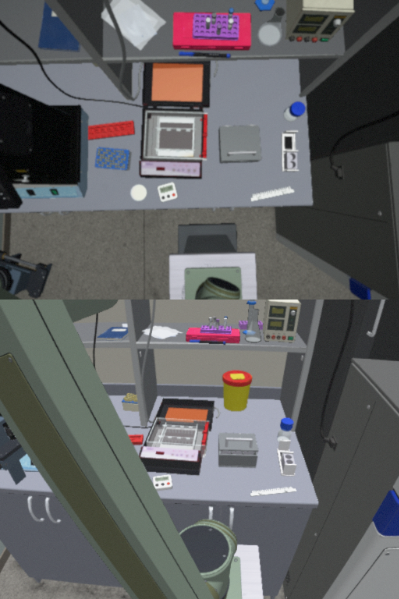

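```bash
python3 - <<'E'
from h import *
for n in ['top','scene']:
    f=grab(n); P=cloud(f); x,y,z=P[...,0],P[...,1],P[...,2]
    def rect(m,l):
        k=P[m]
        if len(k)<10: print(n,l,len(k));return
        r=cv2.minAreaRect(k[:,:2].astype(np.float32)); print(n,l,len(k),np.round(r[0],1),np.round(r[1],1),round(r[2],2),'z',np.median(k[:,2]).round(1))
    with np.errstate(invalid='ignore'):
        rect((abs(x-556)<90)&(abs(y+109)<85)&(z>60)&(z<82),'lid')
        rect((abs(x-512)<15)&(abs(y+109)<60)&(z>104)&(z<125),'bar')
        rect((abs(x-520)<90)&(abs(y+300)<32)&(z>50)&(z<66),'racktop')
        rect((abs(x-520)<90)&(abs(y+300)<40)&(z>7)&(z<66),'rack')
        rect((abs(x-556)<30)&(abs(y+300)<19)&(z>-5)&(z<10),'inlay')
        # obstacles
        for lo,hi in [(80,140),(140,250),(250,400),(400,700)]:
            g=(z>lo)&(z<hi)&(x>300)&(y<100)&(y>-700)
            if g.any():
              H=np.histogram2d(x[g],y[g],bins=[np.arange(300,1200,100),np.arange(-700,101,100)])[0].astype(int)
              print(n,lo,hi);print(H)
E
```

```text
top lid 1753 [ 552.9 -109.1] [132.1 144.2] 0.6 z 75.4
top bar 139 [ 512.5 -109.4] [10.2 97.3] 0.35 z 118.2
top racktop 166 [ 520.7 -300.4] [ 44.  146.5] 88.27 z 52.9
top rack 720 [ 521.5 -300.2] [ 51.5 147.9] 88.02 z 25.2
top inlay 229 [ 556.3 -300.3] [37.3 57. ] 89.87 z 5.9
top 80 140
[[  0   0 357   0   0   0   0   0]
 [  0   0 222   0   0 126  99 115]
 [  0   0 304   0   0 330 260 277]
 [  0   0 336 245  63   0   0 236]
 [  0   0 254 212   0   0   0   0]
 [  0   0   0 126   0   0   0   0]
 [  0   0   0   0   0   0   0   0]
 [  0   0   0   0   0   0   0   0]]
top 140 250
[[  0   0 847   0   0   0   0   0]
 [  0   0 807  97   0   0   0   0]
 [  0   0 751  79   0   0   0   0]
 [  0   0 765   0   0   0   0   0]
 [  0   0 580 481   0   0   0   0]
 [  0   0   0  80   0   0   0   0]
 [  0   0   0   0   0   0   0   0]
 [  0   0   0   0   0   0   0   0]]
top 250 400
[[   0    0 1749    0    0    0    0    0]
 [   0    0 1590    0    0    0    0    0]
 [   0   10 1592  139    0    0    0    0]
 [   0    0 1598    0    0    0    0    0]
 [   0    0 1191 1309 1080 1149  701  774]
 [   0    0 
[... 1366 characters left out ...]
  0    0 1511    0    0    0    0    0]
 [   0    0 1067    0    0    0    0    0]
 [   0    0  835  154    0    0    0    0]
 [   0    0  570    0    0    0    0    0]
 [   0    0  570  804  503  466  451  444]
 [   0    0  363  325   19  104    0    0]
 [   0    0    0  122   33   89   15   40]
 [   0    0    0   54   59   99  181  214]]
scene 400 700
[[   0   29 1234    0    0    0    0    0]
 [   0  275 1180    0    0    0    0    0]
 [   0 1548 3574    4    0    0    0    0]
 [   0    0 1046    0    0    0    0    0]
 [   0    0  762  985 1750  516  526  392]
 [   0    0  424  450  157  289  162  180]
 [   0    0    0  183   54   74    0    0]
 [   0    0    0    3  198  471  718  710]]
```

```bash
python3 - <<'E'
from h import *
for n in ['top','scene']:
    f=grab(n); P=cloud(f).reshape(-1,3); P=P[~np.isnan(P[:,0])]; x,y,z=P.T
    for lo in range(80,700,60):
        a=P[(z>lo)&(z<lo+60)&(y>-260)&(y<50)&(x>660)&(x<1100)]; b=P[(z>lo)&(z<lo+60)&(x>420)&(x<640)&(y<-335)&(y>-600)]
        print(n,lo,'shelf x',len(a),np.percentile(a[:,0],[1,10]).round() if len(a)else'','cab y',len(b),np.percentile(b[:,1],[99,90]).round() if len(b) else '')
    a=P[(z>250)&(y>-260)&(y<50)&(x>700)&(x<900)]; print(np.histogram(a[:,2],np.arange(250,600,25)))
E
```

```text
top 80 shelf x 19 [660. 660.] cab y 586 [-419. -420.]
top 140 shelf x 0  cab y 986 [-388. -395.]
top 200 shelf x 0  cab y 1075 [-391. -419.]
top 260 shelf x 0  cab y 1294 [-393. -420.]
top 320 shelf x 417 [741. 742.] cab y 1554 [-397. -420.]
top 380 shelf x 9281 [742. 753.] cab y 1878 [-401. -420.]
top 440 shelf x 1562 [778. 779.] cab y 1689 [-405. -419.]
top 500 shelf x 1098 [778. 780.] cab y 21 [-408. -409.]
top 560 shelf x 0  cab y 0 
top 620 shelf x 0  cab y 0 
top 680 shelf x 0  cab y 0 
(array([   0,    0,    0,    0,  274, 4858, 2769, 1781,  775,  484,  438,
        660,    0]), array([250, 275, 300, 325, 350, 375, 400, 425, 450, 475, 500, 525, 550,
       575]))
scene 80 shelf x 1051 [661. 890.] cab y 468 [-417. -418.]
scene 140 shelf x 1718 [882. 899.] cab y 589 [-387. -392.]
scene 200 shelf x 1177 [1039. 1042.] cab y 668 [-389. -396.]
scene 260 shelf x 3 [1043. 1043.] cab y 746 [-392. -401.]
scene 320 shelf x 469 [738. 740.] cab y 815 [-395. -405.]
scene 380 shelf x 3704 [740. 746.] cab y 889 [-399. -411.]
scene 440 shelf x 2090 [776. 781.] cab y 2641 [-405. -425.]
scene 500 shelf x 520 [776. 779.] cab y 1927 [-409. -425.]
scene 560 shelf x 0  cab y 1589 [-412. -426.]
scene 620 shelf x 0  cab y 5 [-446. -446.]
scene 680 shelf x 0  cab y 0 
(array([   0,    0,    0,    0,  297, 1263,  981,  701,  465,  351,  330,
        182,    0]), array([250, 275, 300, 325, 350, 375, 400, 425, 450, 475, 500, 525, 550,
       575]))
```

Emit:
{"method": "servo_tool", "body": {"steps": [[60, [0, 0, -5], [0, 0, 0]], [60, [0, 0, 0], [0, 0, 0]], [60, [0, 0, 0], [0, 0, 0]], [60, [0, 0, 0], [0, 0, 0]], [60, [0, 0, 0], [0, 0, 0]], [60, [0, 0, 0], [0, 0, 0]], [60, [0, 0, 0], [0, 0, 0]], [60, [0, 0, 0], [0, 0, 0]], [60, [0, 0, 0], [0, 0, 0]], [60, [0, 0, 0], [0, 0, 0]]]}}

```text
time_s: 2.35
ee_pos: [177.5, 547.0, 241.0]
ee_rot: [180.0, -0.0, 162.0]
force: [-0.2, 0.5, 0.1]
gripper_width: 69.8
gripper_force: 0.0
```

```bash
cat > plan.py <<'E'
import numpy as np
from scipy.spatial.transform import Rotation as R
def plan(p0,r0,p1,r1,n,c,frac=None):
    A=R.from_euler('xyz',r0,degrees=True);B=R.from_euler('xyz',r1,degrees=True)
    w=(A.inv()*B).as_rotvec()/n; p=np.array(p0,float); rows=[]
    for i in range(n):
        t=np.array(p0)+(np.array(p1)-p0)*(i+1)/n
        s=np.round(A.inv().apply(t-p),1); wr=np.round(w,4)
        p=p+A.apply(s); A=A*R.from_rotvec(wr)
        rows.append([c,s.tolist(),wr.tolist()])
    print(str(rows).replace('-0.0,','0,').replace('-0.0]','0]')); print(p.round(1),A.as_euler('xyz',degrees=True).round(2)); 
E
python3 - <<'E'
from plan import *
plan([177.5,547,241],[180,0,162],[512,-109,170],[180,0,90],20,80)
from h import *
for n in ['top']:
    f=grab(n); P=cloud(f).reshape(-1,3); P=P[~np.isnan(P[:,0])]; x,y,z=P.T
    a=P[(z>80)&(y<-340)&(y>-412)&(x>350)&(x<720)]
    print(np.histogram2d(a[:,0],a[:,2],bins=[np.arange(340,740,20),np.arange(80,420,40)])[0].astype(int))
E
```

```text
[[80, [-26.0, -26.0, 3.6], [0, 0, 0.0628]], [80, [-27.7, -24.4, 3.5], [0, 0, 0.0628]], [80, [-29.1, -22.5, 3.6], [0, 0, 0.0628]], [80, [-30.4, -20.7, 3.5], [0, 0, 0.0628]], [80, [-31.7, -18.8, 3.6], [0, 0, 0.0628]], [80, [-32.8, -16.7, 3.5], [0, 0, 0.0628]], [80, [-33.8, -14.6, 3.6], [0, 0, 0.0628]], [80, [-34.7, -12.4, 3.5], [0, 0, 0.0628]], [80, [-35.3, -10.3, 3.6], [0, 0, 0.0628]], [80, [-35.9, -8.0, 3.5], [0, 0, 0.0628]], [80, [-36.4, -5.8, 3.6], [0, 0, 0.0628]], [80, [-36.7, -3.5, 3.5], [0, 0, 0.0628]], [80, [-36.8, -1.1, 3.6], [0, 0, 0.0628]], [80, [-36.8, 1.1, 3.5], [0, 0, 0.0628]], [80, [-36.6, 3.5, 3.6], [0, 0, 0.0628]], [80, [-36.4, 5.7, 3.5], [0, 0, 0.0628]], [80, [-35.9, 8.1, 3.6], [0, 0, 0.0628]], [80, [-35.4, 10.2, 3.5], [0, 0, 0.0628]], [80, [-34.6, 12.5, 3.6], [0, 0, 0.0628]], [80, [-33.8, 14.6, 3.5], [0, 0, 0.0628]]]
[ 512. -109.  170.] [180.     0.    90.04]
[[ 0  0  0  0  0  0  0  0]
 [ 0  0  0  0  0  0  0  0]
 [ 0  0  0  0  0  0  0  0]
 [ 0  0  4  0  0  0  0  0]
 [ 0  0 52  0  0  0  0  0]
 [ 0  0 66  0  0  0  0  0]
 [ 0  0 30  0  0  0  0  0]
 [ 0  0 30  0  0  0  0  0]
 [ 0  0 21 19  0  0  0  0]
 [ 0  0  0 30 32 14  0  0]
 [ 0  0  0  0  5 32 46 55]
 [ 0  0  0  0  0  0  0  0]
 [ 0  0  0  0  0  0  0  0]
 [ 0  0  0  0  0  0  0  0]
 [ 0  0  0  0  0  0  0  0]
 [ 0  0  0  0  0  0  0  0]
 [ 3  0  0  0  0  0  0  0]
 [ 0  0  0  0  0  0  0  0]
 [ 0  0  0  0  0  0  0  0]]
```

Emit:
{"method": "servo_tool", "body": {"steps": [[80, [-26.0, -26.0, 3.6], [0, 0, 0.0628]], [80, [-27.7, -24.4, 3.5], [0, 0, 0.0628]], [80, [-29.1, -22.5, 3.6], [0, 0, 0.0628]], [80, [-30.4, -20.7, 3.5], [0, 0, 0.0628]], [80, [-31.7, -18.8, 3.6], [0, 0, 0.0628]], [80, [-32.8, -16.7, 3.5], [0, 0, 0.0628]], [80, [-33.8, -14.6, 3.6], [0, 0, 0.0628]], [80, [-34.7, -12.4, 3.5], [0, 0, 0.0628]], [80, [-35.3, -10.3, 3.6], [0, 0, 0.0628]], [80, [-35.9, -8.0, 3.5], [0, 0, 0.0628]]]}}

```text
time_s: 3.4
ee_pos: [345.4, 217.7, 205.6]
ee_rot: [179.9, 0.0, 125.9]
force: [0.3, 1.0, -0.6]
gripper_width: 62.4
gripper_force: 0.0
```

Emit:
{"method": "servo_tool", "body": {"steps": [[110, [-36.4, -5.8, 3.6], [0, 0, 0.0628]], [110, [-36.7, -3.5, 3.5], [0, 0, 0.0628]], [110, [-36.8, -1.1, 3.6], [0, 0, 0.0628]], [110, [-36.8, 1.1, 3.5], [0, 0, 0.0628]], [110, [-36.6, 3.5, 3.6], [0, 0, 0.0628]], [110, [-36.4, 5.7, 3.5], [0, 0, 0.0628]], [110, [-35.9, 8.1, 3.6], [0, 0, 0.0628]], [110, [-35.4, 10.2, 3.5], [0, 0, 0.0628]], [110, [-34.6, 12.5, 3.6], [0, 0, 0.0628]], [110, [-33.8, 14.6, 3.5], [0, 0, 0.0628]]]}}

```text
time_s: 4.4
ee_pos: [512.8, -110.4, 169.9]
ee_rot: [180.0, -0.0, 89.9]
force: [0.9, -0.2, 1.0]
gripper_width: 51.8
gripper_force: 0.0
```

```bash
python3 - <<'E'
from h import *
s=state();print(s['ee_pos'],s['ee_rot'],s['time_s'])
f=grab('wrist'); P=cloud(f); save(f,'w1.png'); x,y,z=P[...,0],P[...,1],P[...,2]
m=(abs(x-512)<25)&(abs(y+109)<70)&(z>100)&(z<130); k=P[m]; print(len(k))
if len(k): print(np.median(k,0),np.percentile(k,[2,98],axis=0).round(1), np.polyfit(k[:,1],k[:,0],1))
m=(z>60)&(z<90)&(abs(x-556)<90)&(abs(y+109)<85); k=P[m]; print(np.median(k,0),np.percentile(k,[0.5,99.5],axis=0).round(1))
print(np.array(f['tool_from_camera']).round(2))
E
```

```text
[ 512.82214882 -110.44507195  169.88819514] [ 1.79976850e+02 -7.60307326e-03  8.98900346e+01] 4.4
1574
[510.72220591 -92.8831413  119.47046133] [[ 505.8 -153.5  112.9]
 [ 515.5  -60.   121.3]] [-1.16437667e-02  5.09564280e+02]
[545.46422176 -81.84314674  79.19144515] [[ 487.1 -178.    69.4]
 [ 612.9  -36.5   87.1]]
[[  -0.      0.97    0.24   68.18]
 [   1.      0.      0.     -0.26]
 [   0.      0.24   -0.97 -148.96]
 [   0.      0.      0.      1.  ]]
```

View pics/w1.png

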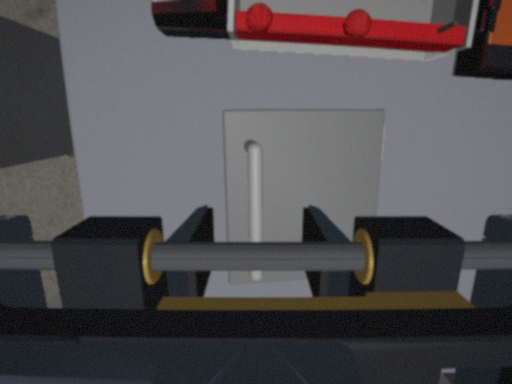

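Emit:
{"method": "servo_tool", "body": {"steps": [[110, [0, 0, 12], [0, 0, 0]], [110, [0, -1, 12], [0, 0, 0]], [110, [0, -1, 12], [0, 0, 0]], [110, [0, 0, 13], [0, 0, 0]], [255, [0, 0, 0], [0, 0, 0]], [255, [0, 0, 0], [0, 0, 0]], [255, [0, 0, 0], [0, 0, 0]], [255, [0, 0, 0], [0, 0, 0]], [255, [0, 0, 0], [0, 0, 0]], [255, [0, 0, 0], [0, 0, 0]]], "squeeze": 12}}

```text
time_s: 5.45
ee_pos: [511.1, -108.9, 121.3]
ee_rot: [179.9, 0.0, 90.1]
force: [2.4, 0.7, -0.7]
gripper_width: 9.2
gripper_force: 12.0
```

```bash
python3 - <<'E'
import numpy as np
# arc: bar rel hinge; tool stays vertical; per-row increments (tool y=+x, tool z=-z)
v=np.array([-108,47.]); r=np.hypot(*v); a0=np.arctan2(v[1],v[0])
def b(t): return r*np.array([np.cos(a0-t),np.sin(a0-t)])
for T in np.array_split(np.arange(1,31)*np.radians(88)/30,3):
    d=np.radians(88)/30
    print([[255,[0,round(float((b(t)-b(t-d))[0]),1),round(float(-(b(t)-b(t-d))[1]),1)],[0,0,0]] for t in T])
E
```

```text
[[255, [0, 2.5, -5.5], [0, 0, 0]], [255, [0, 2.8, -5.3], [0, 0, 0]], [255, [0, 3.1, -5.2], [0, 0, 0]], [255, [0, 3.4, -5.0], [0, 0, 0]], [255, [0, 3.6, -4.8], [0, 0, 0]], [255, [0, 3.8, -4.6], [0, 0, 0]], [255, [0, 4.1, -4.4], [0, 0, 0]], [255, [0, 4.3, -4.2], [0, 0, 0]], [255, [0, 4.5, -4.0], [0, 0, 0]], [255, [0, 4.7, -3.8], [0, 0, 0]]]
[[255, [0, 4.9, -3.5], [0, 0, 0]], [255, [0, 5.1, -3.3], [0, 0, 0]], [255, [0, 5.2, -3.0], [0, 0, 0]], [255, [0, 5.4, -2.7], [0, 0, 0]], [255, [0, 5.5, -2.4], [0, 0, 0]], [255, [0, 5.6, -2.2], [0, 0, 0]], [255, [0, 5.7, -1.9], [0, 0, 0]], [255, [0, 5.8, -1.6], [0, 0, 0]], [255, [0, 5.9, -1.3], [0, 0, 0]], [255, [0, 6.0, -1.0], [0, 0, 0]]]
[[255, [0, 6.0, -0.7], [0, 0, 0]], [255, [0, 6.0, -0.4], [0, 0, 0]], [255, [0, 6.0, -0.1], [0, 0, 0]], [255, [0, 6.0, 0.3], [0, 0, 0]], [255, [0, 6.0, 0.6], [0, 0, 0]], [255, [0, 6.0, 0.9], [0, 0, 0]], [255, [0, 5.9, 1.2], [0, 0, 0]], [255, [0, 5.8, 1.5], [0, 0, 0]], [255, [0, 5.8, 1.8], [0, 0, 0]], [255, [0, 5.7, 2.1], [0, 0, 0]]]
```

Emit:
{"method": "servo_tool", "body": {"steps": [[255, [0, 2.5, -5.5], [0, 0, 0]], [255, [0, 2.8, -5.3], [0, 0, 0]], [255, [0, 3.1, -5.2], [0, 0, 0]], [255, [0, 3.4, -5.0], [0, 0, 0]], [255, [0, 3.6, -4.8], [0, 0, 0]], [255, [0, 3.8, -4.6], [0, 0, 0]], [255, [0, 4.1, -4.4], [0, 0, 0]], [255, [0, 4.3, -4.2], [0, 0, 0]], [255, [0, 4.5, -4.0], [0, 0, 0]], [255, [0, 4.7, -3.8], [0, 0, 0]]], "squeeze": 15}}

```text
time_s: 6.45
ee_pos: [548.4, -108.7, 165.9]
ee_rot: [179.9, -0.0, 90.1]
force: [9.2, 0.2, -16.4]
gripper_width: 9.6
gripper_force: 15.0
```

Emit:
{"method": "servo_tool", "body": {"steps": [[255, [0, 4.9, -3.5], [0, 0, 0]], [255, [0, 5.1, -3.3], [0, 0, 0]], [255, [0, 5.2, -3.0], [0, 0, 0]], [255, [0, 5.4, -2.7], [0, 0, 0]], [255, [0, 5.5, -2.4], [0, 0, 0]], [255, [0, 5.6, -2.2], [0, 0, 0]], [255, [0, 5.7, -1.9], [0, 0, 0]], [255, [0, 5.8, -1.6], [0, 0, 0]], [255, [0, 5.9, -1.3], [0, 0, 0]], [255, [0, 6.0, -1.0], [0, 0, 0]]]}}

```text
time_s: 7.45
ee_pos: [601.2, -108.5, 189.7]
ee_rot: [-179.8, -0.1, 90.1]
force: [0.0, 0.4, -21.5]
gripper_width: 9.5
gripper_force: 15.0
```

```bash
python3 - <<'E'
from h import *
ims=[grab(n)['color'] for n in ['scene','top']]
c=np.hstack([ims[0][100:300,180:460],ims[1][100:300,220:420]])
cv2.imwrite('pics/b.png',cv2.resize(c,None,fx=1.6,fy=1.6)[...,::-1])
E
```

```text
(no output)
```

View pics/b.png

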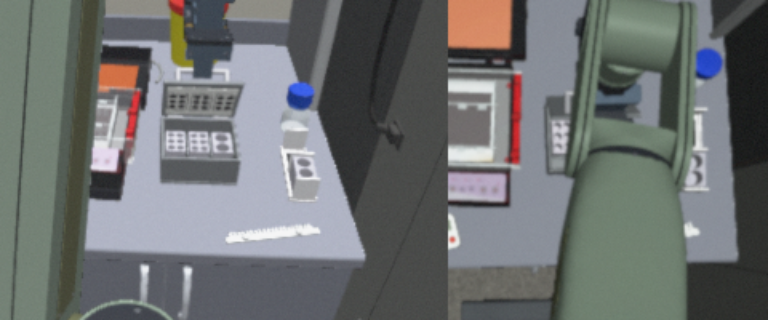

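Emit:
{"method": "servo_tool", "body": {"steps": [[255, [0, 6.0, -0.4], [0, 0, 0]], [255, [0, 6.0, 0], [0, 0, 0]], [255, [0, 6.0, 0.2], [0, 0, 0]], [255, [0, 6.0, 0.6], [0, 0, 0]], [255, [0, 6.0, 0.9], [0, 0, 0]], [255, [0, 6.0, 1.2], [0, 0, 0]], [255, [0, 5.9, 1.4], [0, 0, 0]], [255, [0, 5.8, 1.7], [0, 0, 0]], [255, [0, 5.8, 2], [0, 0, 0]], [255, [0, 5.7, 2.3], [0, 0, 0]]]}}

```text
time_s: 8.55
ee_pos: [661.4, -108.2, 182.5]
ee_rot: [-180.0, -0.1, 90.1]
force: [-6.3, 4.0, -9.5]
gripper_width: 9.5
gripper_force: 15.0
```

```bash
cat > lid.py <<'E'
from h import *
def lid():
    f=grab('scene'); P=cloud(f); x,y,z=P[...,0],P[...,1],P[...,2]
    m=(z>85)&(z<172)&(abs(y+109)<60)&(x>570)&(x<700); k=P[m]
    # robust line x = a + b*(z-62)
    b=np.polyfit(k[:,2]-62,k[:,0],1); 
    for _ in range(5):
        r=k[:,0]-np.polyval(b,k[:,2]-62); q=k[abs(r)<max(4,1.0*np.std(r))]; b=np.polyfit(q[:,2]-62,q[:,0],1)
    print('lid n',len(q),'theta',90+np.degrees(np.arctan(b[0])),'x at hinge z',b[1])
if __name__=='__main__': lid()
E
python3 lid.py
```

```text
lid n 936 theta 93.25888854473395 x at hinge z 615.6111529285552
```

Emit:
{"method": "servo_tool", "body": {"steps": [[202, [0, 0, 0], [0, 0, 0]], [202, [0, 0, 0], [0, 0, 0]], [202, [0, 1, 0], [0, 0, 0]], [202, [0, 0, -5], [0, 0, 0]], [202, [0, 0, -8], [0, 0, 0]], [202, [0, 0, -10], [0, 0, 0]], [202, [0, 0, -12], [0, 0, 0]], [202, [0, 0, -12], [0, 0, 0]], [202, [0, 0, -12], [0, 0, 0]], [202, [0, -2, -4], [0, 0, 0]]]}}

```text
time_s: 9.6
ee_pos: [661.1, -108.9, 246.0]
ee_rot: [179.8, 0.0, 90.1]
force: [0.3, 0.1, -0.2]
gripper_width: 18.9
gripper_force: 0.0
```

Emit:
{"method": "servo_tool", "body": {"steps": [[255, [0, -10, 0], [0, 0, 0]], [255, [0, -20, 0], [0, 0, 0]], [255, [0, -25, 0], [0, 0, 0]], [255, [0, -20, 0], [0, 0, 0]], [255, [0, -3, 5], [0, 0, 0]], [255, [0, 0, 15], [0, 0, 0]], [255, [0, 0, 15], [0, 0, 0]], [255, [0, 0, 15], [0, 0, 0]], [255, [0, 0, 8], [0, 0, 0]], [255, [0, 0, 0], [0, 0, 0]]]}}

```text
time_s: 10.6
ee_pos: [581.7, -108.7, 184.0]
ee_rot: [-179.8, -0.0, 90.1]
force: [-0.2, 0.3, -0.1]
gripper_width: 0.2
gripper_force: 0.0
```

```bash
python3 lid.py
```

```text
lid n 821 theta 94.07522351423984 x at hinge z 615.3703081220575
```

Emit:
{"method": "servo_tool", "body": {"steps": [[255, [0, 8, 0], [0, 0, 0]], [255, [0, 8, 0], [0, 0, 0]], [255, [0, 6, 0], [0, 0, 0]], [255, [0, 6, 0], [0, 0, 0]], [255, [0, 6, 0], [0, 0, 0]], [255, [0, 5, 0], [0, 0, 0]], [255, [0, 4, 0], [0, 0, 0]], [255, [0, 4, 0], [0, 0, 0]], [255, [0, 3, 0], [0, 0, 0]], [255, [0, 0, 0], [0, 0, 0]]]}}

```text
time_s: 11.65
ee_pos: [633.0, -108.8, 185.8]
ee_rot: [179.9, 0.0, 90.1]
force: [-0.5, 0.4, 0.1]
gripper_width: 0.4
gripper_force: 0.0
```

```bash
python3 lid.py
```

```text
lid n 958 theta 104.0150038979869 x at hinge z 615.2214863382477
```

Emit:
{"method": "servo_tool", "body": {"steps": [[255, [0, 3, 0], [0, 0, 0]], [255, [0, 3, 0], [0, 0, 0]], [255, [0, 2, 0], [0, 0, 0]], [255, [0, 1, 0], [0, 0, 0]], [255, [0, 0, 0], [0, 0, 0]], [255, [0, -6, 0], [0, 0, 0]], [255, [0, -15, -5], [0, 0, 0]], [255, [0, -25, -5], [0, 0, 0]], [255, [0, -40, -5], [0, 0, 0]], [180, [0, -40, -5], [0, 0, 0]]]}}

```text
time_s: 12.7
ee_pos: [514.5, -108.9, 206.0]
ee_rot: [179.9, 0.0, 90.1]
force: [0.1, -0.1, 0.0]
gripper_width: 6.1
gripper_force: 0.0
```

```bash
python3 lid.py; python3 - <<'E'
from h import *
print(state()['ee_pos'])
f=grab('wrist');P=cloud(f);save(f,'w2.png')
for n in ['two_well_center','six_well_a_center']:
    for o in outline_of(f,n)[:3]:
        q=P[o['pixels']];q=q[~np.isnan(q[:,0])];t=q[q[:,2]>np.percentile(q[:,2],90)-8]
        r=cv2.minAreaRect(t[:,:2].astype(np.float32));print(n,round(o['confidence'],2),o['at'],np.round(r[0],1),np.round(r[1],1),round(r[2],1),np.median(t[:,2]).round(1),np.percentile(t[:,:2],[2,98],axis=0).round(1).tolist())
E
```

```text
lid n 590 theta 108.26087545799075 x at hinge z 614.8892619177074
[ 507.23461154 -108.31665919  206.3696379 ]
two_well_center 0.8 [303.4, 212.3] [ 555.8 -136.2] [46.7  9. ] 0.8 52.0 [[534.3, -140.4], [578.0, -132.1]]
six_well_a_center 0.82 [299.4, 141.3] [548.9 -64.5] [59.9 36. ] 0.6 52.1 [[519.1, -81.7], [577.9, -46.7]]
```

View pics/w2.png

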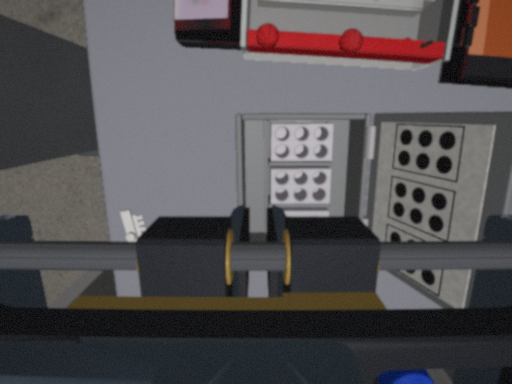

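Emit:
{"method": "servo_tool", "body": {"steps": [[53, [-10, 5, 0], [0, 0, 0]], [53, [-15, 5, 0], [0, 0, 0]], [53, [-20, 5, 0], [0, 0, 0]], [53, [-20, 5, 0], [0, 0, 0]], [53, [-15, 5, 0], [0, 0, 0]], [53, [-10, 5, 0], [0, 0, 0]], [53, [-5, 5, 0], [0, 0, 0]], [53, [0, 0, 0], [0, 0, 0]], [53, [0, 0, 0], [0, 0, 0]], [53, [0, 0, 0], [0, 0, 0]]]}}

```text
time_s: 13.9
ee_pos: [550.3, -203.2, 205.8]
ee_rot: [-180.0, -0.0, 90.1]
force: [0.3, 0.4, 0.4]
gripper_width: 72.3
gripper_force: 0.0
```

```bash
python3 - <<'E'
from h import *
s=state();print(s['ee_pos'],s['ee_rot'],s['gripper_width'])
f=grab('wrist');P=cloud(f);save(f,'w3.png')
for n in ['two_well_center','six_well_a_center']:
    for o in outline_of(f,n)[:3]:
        q=P[o['pixels']];q=q[~np.isnan(q[:,0])];t=q[q[:,2]>np.percentile(q[:,2],90)-8]
        r=cv2.minAreaRect(t[:,:2].astype(np.float32));print(n,round(o['confidence'],2),o['at'],np.round(r[0],1),np.round(r[1],1),round(r[2],1),np.median(t[:,2]).round(1),np.percentile(t[:,:2],[2,98],axis=0).round(1).tolist())
x,y,z=P[...,0],P[...,1],P[...,2]
for y0 in [-100,-110,-150]:
  for lo,hi,nm in [(470,520,'front'),(585,635,'rear')]:
    m=(abs(y-y0)<12)&(z>52)&(z<72)&(x>lo)&(x<hi); k=P[m]
    if len(k)>5: print(y0,nm,len(k),np.percentile(k[:,0],[3,50,97]).round(1),np.median(k[:,2]).round(1))
E
```

```text
[ 550.25760227 -203.16974435  205.78577451] [-1.79987765e+02 -2.48258248e-02  9.01015959e+01] 72.30593121825854
two_well_center 0.74 [255.8, 132.7] [ 549.1 -152.9] [60.  35.6] 0.0 52.2 [[520.0, -169.6], [578.0, -135.1]]
six_well_a_center 0.8 [258.1, 39.0] [548.8 -63.1] [60.4 39.7] 0.1 52.1 [[519.7, -82.6], [578.1, -46.9]]
-100 front 244 [485.9 489.7 519.3] 61.5
-100 rear 371 [607.2 611.4 616.9] 62.4
-110 front 232 [485.9 489.8 519.4] 61.3
-110 rear 362 [607.2 611.6 616.9] 62.4
-150 front 225 [485.4 489.4 519.3] 61.6
-150 rear 387 [607.2 611.6 617.1] 66.6
```

View pics/w3.png

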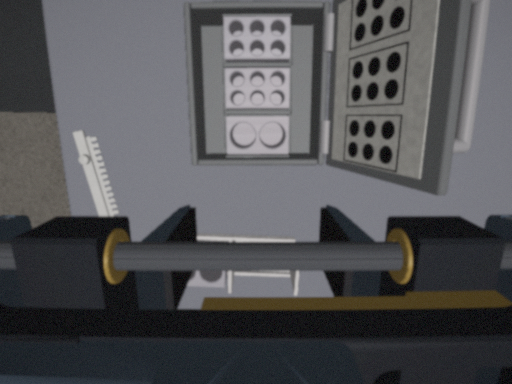

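Emit:
{"method": "servo_tool", "body": {"steps": [[53, [12.5, 0, 0], [-0.0523, 0, 0]], [53, [12.5, 0, 0], [-0.0523, 0, 0]], [53, [12.5, 0, 0], [-0.0523, 0, 0]], [53, [12.5, 0, 0], [-0.0525, 0, 0]], [53, [0, -4, 16.7], [0, 0, 0]], [53, [0, -4, 16.7], [0, 0, 0]], [53, [0, -4, 16.7], [0, 0, 0]], [53, [0, -4, 16.7], [0, 0, 0]], [53, [0, -4, 16.7], [0, 0, 0]], [53, [0, 0, 0], [0, 0, 0]]]}}

```text
time_s: 15.05
ee_pos: [546.4, -153.0, 117.8]
ee_rot: [168.3, -0.1, 90.1]
force: [-0.5, 1.2, -0.2]
gripper_width: 72.3
gripper_force: 0.0
```

Emit:
{"method": "servo_tool", "body": {"steps": [[53, [0, -2, 9.2], [0, 0, 0]], [53, [0, -2, 9.2], [0, 0, 0]], [53, [0, -2, 9.2], [0, 0, 0]], [53, [0, -2, 9.2], [0, 0, 0]], [53, [0, -2, 9.2], [0, 0, 0]], [53, [0, -2, 9.3], [0, 0, 0]], [53, [0, -1, 5], [0, 0, 0]], [53, [0, -1, 5], [0, 0, 0]], [53, [0, 0, 0], [0, 0, 0]], [53, [0, 0, 0], [0, 0, 0]]]}}

```text
time_s: 16.05
ee_pos: [548.2, -153.9, 53.2]
ee_rot: [168.0, 0.0, 90.1]
force: [0.3, -0.6, 0.0]
gripper_width: 71.9
gripper_force: 0.0
```

Emit:
{"method": "servo_tool", "body": {"steps": [[255, [0, 0, 0], [0, 0, 0]], [255, [0, 0, 0], [0, 0, 0]], [255, [0, 0, 0], [0, 0, 0]], [255, [0, 0, 0], [0, 0, 0]], [255, [0, 0, 0], [0, 0, 0]], [255, [0, 0, 0], [0, 0, 0]], [255, [0, 0, 0], [0, 0, 0]], [255, [0, 0, 0], [0, 0, 0]], [255, [0, 0, 0], [0, 0, 0]], [255, [0, 0, 0], [0, 0, 0]]], "squeeze": 30}}

```text
time_s: 17.05
ee_pos: [548.0, -153.8, 53.3]
ee_rot: [168.0, -0.0, 90.1]
force: [-2.9, 0.0, 4.9]
gripper_width: 63.1
gripper_force: 29.7
```

Emit:
{"method": "servo_tool", "body": {"steps": [[255, [0, 0.8, -3.9], [0, 0, 0]], [255, [0, 1.2, -5.9], [0, 0, 0]], [255, [0, 1.7, -7.8], [0, 0, 0]], [255, [0, 2.1, -9.8], [0, 0, 0]], [255, [0, 2.1, -9.8], [0, 0, 0]], [255, [0, 2.1, -9.8], [0, 0, 0]], [255, [0, 2.1, -9.8], [0, 0, 0]], [255, [0, 2.1, -9.8], [0, 0, 0]], [255, [0, 1.7, -7.8], [0, 0, 0]], [255, [0, 1.2, -5.9], [0, 0, 0]]]}}

```text
time_s: 18.05
ee_pos: [548.3, -153.9, 136.2]
ee_rot: [168.0, 0.0, 90.1]
force: [0.4, -0.7, -3.5]
gripper_width: 63.3
gripper_force: 28.9
```

```bash
python3 - <<'E'
from h import *
s=state();print(s['ee_pos'],s['gripper_width'],s['gripper_force'])
ims=[grab('scene')['color'][130:300,230:450],grab('wrist')['color']]
c=np.hstack([cv2.resize(ims[0],(380,294)),cv2.resize(ims[1],(392,294))]);cv2.imwrite('pics/c.png',c[...,::-1])
E
```

```text
[ 548.26706139 -153.93263257  136.15864376] 63.258653051570064 28.942481204867363
```

View pics/c.png

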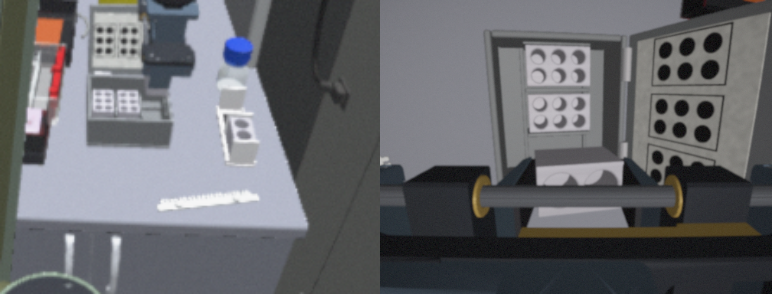

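Emit:
{"method": "servo_tool", "body": {"steps": [[255, [-8, -9, -2], [0, 0, 0]], [255, [-14, -16, -3.4], [0, 0, 0]], [255, [-16, -18, -3.8], [0, 0, 0]], [255, [-16, -18, -3.8], [0, 0, 0]], [255, [-14, -14, -3], [0, 0, 0]], [255, [-6, -6, -1.3], [0, 0, 0]], [255, [0, -2.5, 11.7], [0, 0, 0]], [255, [0, -2.5, 11.7], [0, 0, 0]], [255, [0, -2.5, 11.7], [0, 0, 0]], [255, [0, -1.7, 7.8], [0, 0, 0]]]}}

```text
time_s: 19.15
ee_pos: [464.7, -227.7, 90.3]
ee_rot: [168.1, -0.1, 90.1]
force: [0.0, 0.8, -2.4]
gripper_width: 63.0
gripper_force: 28.9
```

Emit:
{"method": "servo_tool", "body": {"steps": [[255, [0, -1.7, 7.8], [0, 0, 0]], [255, [0, -1.7, 7.8], [0, 0, 0]], [255, [0, -1.7, 7.8], [0, 0, 0]], [255, [0, -1, 4.9], [0, 0, 0]], [255, [0, -0.8, 3.9], [0, 0, 0]], [255, [0, -0.4, 2], [0, 0, 0]], [255, [0, -0.2, 1], [0, 0, 0]], [255, [0, 0, 0], [0, 0, 0]], [255, [0, 0, 0], [0, 0, 0]], [255, [0, 0, 0], [0, 0, 0]]]}}

```text
time_s: 20.15
ee_pos: [465.4, -228.1, 55.7]
ee_rot: [168.0, 0.0, 90.1]
force: [0.4, -1.9, -2.7]
gripper_width: 63.0
gripper_force: 28.9
```

Emit:
{"method": "servo_tool", "body": {"steps": [[255, [0, -0.4, 2], [0, 0, 0]], [255, [0, -0.2, 1], [0, 0, 0]], [255, [0, -0.2, 1], [0, 0, 0]], [255, [0, -0.2, 1], [0, 0, 0]], [255, [0, -0.2, 1], [0, 0, 0]], [255, [0, -0.2, 1], [0, 0, 0]], [255, [0, -0.1, 0.5], [0, 0, 0]], [255, [0, 0, 0], [0, 0, 0]], [255, [0, 0, 0], [0, 0, 0]], [255, [0, 0, 0], [0, 0, 0]]]}}

```text
time_s: 21.15
ee_pos: [465.4, -228.0, 47.8]
ee_rot: [168.0, -0.0, 90.1]
force: [0.2, -0.1, -2.7]
gripper_width: 62.9
gripper_force: 28.9
```

Emit:
{"method": "servo_tool", "body": {"steps": [[255, [0, -0.1, 0.5], [0, 0, 0]], [255, [0, -0.1, 0.5], [0, 0, 0]], [255, [0, -0.1, 0.5], [0, 0, 0]], [255, [0, 0, 0], [0, 0, 0]], [190, [0, 0, 0], [0, 0, 0]], [120, [0, 0, 0], [0, 0, 0]], [60, [0, 0, 0], [0, 0, 0]], [48, [0, 0, 0], [0, 0, 0]], [48, [0, 0, 0], [0, 0, 0]], [48, [0, 0, 0], [0, 0, 0]]]}}

```text
time_s: 22.15
ee_pos: [465.5, -228.0, 46.2]
ee_rot: [168.0, 0.0, 90.1]
force: [0.3, 0.8, 0.6]
gripper_width: 74.2
gripper_force: 0.0
```

Emit:
{"method": "servo_tool", "body": {"steps": [[48, [0, 2.1, -9.8], [0, 0, 0]], [48, [0, 4.2, -19.6], [0, 0, 0]], [48, [0, 4.2, -19.6], [0, 0, 0]], [48, [0, 4.2, -19.6], [0, 0, 0]], [90, [0, 0, -10], [0.0523, 0, 0]], [90, [0, 0, -10], [0.0523, 0, 0]], [90, [0, 0, -10], [0.0523, 0, 0]], [90, [0, 0, -10], [0.0525, 0, 0]], [90, [0, 0, 0], [0, 0, 0.1428]], [90, [0, 0, 0], [0, 0, 0.1428]]]}}

```text
time_s: 23.15
ee_pos: [460.9, -228.1, 157.0]
ee_rot: [179.9, 0.0, 73.4]
force: [-0.2, 0.1, 1.1]
gripper_width: 59.1
gripper_force: 0.0
```

Emit:
{"method": "servo_tool", "body": {"steps": [[90, [0, 0, -5], [0, 0, 0.1428]], [90, [0, 0, -5], [0, 0, 0.1428]], [90, [0, 0, -5], [0, 0, 0.1428]], [90, [0, 0, -5], [0, 0, 0.1428]], [90, [0, 0, -5], [0, 0, 0.1428]], [90, [0, 0, -5], [0, 0, 0.1428]], [90, [0, 0, -5], [0, 0, 0.1428]], [90, [0, 0, -5], [0, 0, 0.1428]], [90, [0, 0, 0], [0, 0, 0.1428]], [90, [-45, 0, 0], [0, 0, 0]]]}}

```text
time_s: 24.15
ee_pos: [418.9, -229.1, 196.8]
ee_rot: [179.9, -0.3, 0.0]
force: [-0.8, -0.2, 0.8]
gripper_width: 58.9
gripper_force: 0.0
```

```bash
cat > w.py <<'E'
from h import *
s=state();print(s['ee_pos'],s['ee_rot'],s['gripper_width'])
f=grab('wrist');s=state();f=grab('wrist');P=cloud(f);save(f,'w4.png');print(s['ee_pos'])
for n in ['two_well_center','rack','free_place']:
    for o in outline_of(f,n)[:3]:
        q=P[o['pixels']];q=q[~np.isnan(q[:,0])]
        if len(q)<9: continue
        t=q[q[:,2]>np.percentile(q[:,2],90)-8]
        r=cv2.minAreaRect(t[:,:2].astype(np.float32));print(n,round(o['confidence'],2),o['at'],np.round(r[0],1),np.round(r[1],1),round(r[2],1),np.median(t[:,2]).round(1),np.percentile(t[:,:2],[2,98],axis=0).round(1).tolist())
E
python3 w.py
```

```text
[ 418.91080256 -229.13081376  196.81226412] [ 1.79871025e+02 -2.76483628e-01  3.00879972e-02] 58.85182588506762
[ 408.02776829 -226.48834917  195.45898766]
two_well_center 0.69 [260.3, 120.8] [ 467.8 -226.2] [59.9 35.9] 0.6 46.1 [[438.2, -243.8], [497.5, -208.7]]
rack 0.78 [328.6, 60.2] [ 483.9 -297.7] [43.9 76.3] 88.0 57.4 [[446.2, -318.8], [521.8, -276.0]]
free_place 0.56 [332.9, 33.4] [ 555.8 -301.2] [31.7 50.6] 87.2 6.7 [[531.5, -315.9], [579.5, -286.5]]
```

View pics/w4.png

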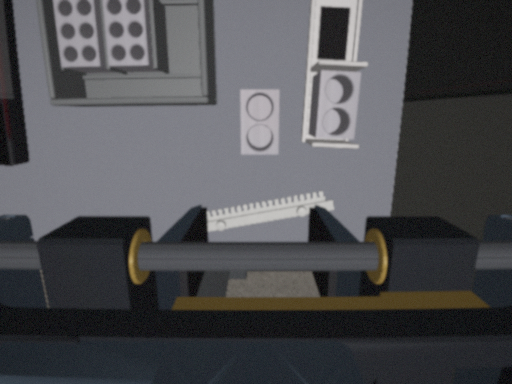

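Emit:
{"method": "servo_tool", "body": {"steps": [[90, [20, 10, 0], [0, 0, 0]], [90, [30, 15, 0], [0, 0, 0]], [90, [30, 15, 0], [0, 0, 0]], [90, [15, 10, 0], [0, 0, 0]], [90, [0, 0, 0], [0, 0, 0]], [90, [0, 0, 0], [0, 0, 0]], [90, [0, 0, 0], [0, 0, 0]], [90, [0, 0, 0], [0, 0, 0]], [90, [0, 0, 0], [0, 0, 0]], [90, [0, 0, 0], [0, 0, 0]]]}}

```text
time_s: 25.4
ee_pos: [510.0, -277.8, 196.3]
ee_rot: [180.0, -0.0, 0.1]
force: [-0.3, 0.6, -0.2]
gripper_width: 59.2
gripper_force: 0.0
```

```bash
python3 - <<'E'
from h import *
s=state();print(s['ee_pos'],s['ee_rot'])
f=grab('wrist');P=cloud(f);save(f,'w5.png');x,y,z=P[...,0],P[...,1],P[...,2]
def show(l,m):
    k=P[m]
    if len(k)<8: print(l,len(k));return
    r=cv2.minAreaRect(k[:,:2].astype(np.float32));print(l,len(k),np.round(r[0],1),np.round(r[1],1),round(r[2],1),np.percentile(k,[1,99],axis=0).round(1).tolist())
Y=(y<-270)&(y>-332)
show('mid wall',Y&(z>54.5)&(x>505)&(x<540))
show('far wall',Y&(z>50)&(z<66)&(x>575)&(x<610))
show('rail+y',(z>8)&(z<17)&(y>-290)&(y<-268)&(x>530)&(x<580))
show('rail-y',(z>8)&(z<17)&(y<-312)&(y>-335)&(x>530)&(x<580))
for o in outline_of(f,'free_place')[:1]: show('inlay',o['pixels']&(z>0)&(z<10))
for o in outline_of(f,'two_well_in_rack_center')[:2]: show('blk',o['pixels']&(z>48))
E
```

```text
[ 510.02828438 -277.77977754  196.30886217] [ 1.79993258e+02 -2.04555402e-02  5.35230356e-02]
mid wall 29065 [ 522.5 -301. ] [35. 62.] 0.0 [[506.2, -330.0, 180.1], [539.7, -270.7, 303.5]]
far wall 237 [ 591.9 -302.1] [43.7  4.1] 87.8 [[589.7, -323.5, 51.5], [594.2, -280.6, 59.7]]
rail+y 193 [ 555.2 -282.7] [14.1 48.8] 90.0 [[530.9, -289.6, 8.1], [579.6, -275.6, 13.6]]
rail-y 205 [ 555.2 -318.9] [14.  49.3] 88.1 [[530.9, -326.5, 8.1], [579.6, -313.5, 14.2]]
inlay 1236 [ 555.7 -300.7] [29.8 50.2] 87.9 [[531.3, -315.6, 5.1], [580.6, -285.6, 8.6]]
blk 1243 [ 483.6 -298. ] [36.1 61.1] 87.8 [[454.1, -316.2, 48.4], [514.0, -279.8, 53.8]]
blk 0
```

Emit:
{"method": "servo_tool", "body": {"steps": [[120, [-8, -10, 5], [0, 0, 0]], [120, [-16, -20, 15], [0, 0, 0]], [120, [-14, -16, 20], [0, 0, 0]], [120, [-4, -5.5, 20], [0, 0, 0]], [120, [0, 0, 20], [0, 0, 0]], [120, [0, 0, 20], [0, 0, 0]], [120, [0, 0, 20], [0, 0, 0]], [120, [0, 0, 15], [0, 0, 0]], [120, [0, 0, 5], [0, 0, 0]], [120, [0, 0, 0], [0, 0, 0]]]}}

```text
time_s: 26.55
ee_pos: [468.0, -226.3, 55.6]
ee_rot: [-180.0, 0.1, 0.1]
force: [-1.1, 0.6, -0.2]
gripper_width: 48.3
gripper_force: 0.0
```

Emit:
{"method": "servo_tool", "body": {"steps": [[120, [0, 0, 7], [0, 0, 0]], [120, [0, 0, 7], [0, 0, 0]], [120, [0, 0, 7.5], [0, 0, 0]], [120, [0, 0, 0], [0, 0, 0]], [255, [0, 0, 0], [0, 0, 0]], [255, [0, 0, 0], [0, 0, 0]], [255, [0, 0, 0], [0, 0, 0]], [255, [0, 0, 0], [0, 0, 0]], [255, [0, 0, 0], [0, 0, 0]], [255, [0, 0, 0], [0, 0, 0]]], "squeeze": 25}}

```text
time_s: 27.55
ee_pos: [468.4, -226.6, 34.6]
ee_rot: [180.0, -0.0, 0.1]
force: [0.3, -0.5, 0.5]
gripper_width: 35.9
gripper_force: 25.0
```

Emit:
{"method": "servo_tool", "body": {"steps": [[255, [0, 0, -6], [0, 0, 0]], [255, [0, 0, -11], [0, 0, 0]], [255, [0, 0, -11], [0, 0, 0]], [255, [10, 0, 0], [0, 0, 0]], [255, [22, 0, 0], [0, 0, 0]], [255, [24, 0, 0], [0, 0, 0]], [255, [22, 0, 0], [0, 0, 0]], [255, [10, 0, 0], [0, 0, 0.019]], [255, [0, 0, 0], [0, 0, 0.0194]], [255, [0, 0, 0], [0, 0, 0]]]}}

```text
time_s: 28.55
ee_pos: [555.3, -226.0, 62.1]
ee_rot: [-180.0, 0.1, -2.2]
force: [0.0, -0.8, -3.0]
gripper_width: 35.9
gripper_force: 25.0
```

Emit:
{"method": "servo_tool", "body": {"steps": [[255, [3, 5, 0], [0, 0, 0]], [255, [1, 9, 0], [0, 0, 0]], [255, [0, 10, 0], [0, 0, 0]], [255, [0, 10, 0], [0, 0, 0]], [255, [0, 10, 0], [0, 0, 0]], [255, [0, 10, 0], [0, 0, 0]], [255, [0, 10, 0], [0, 0, 0]], [255, [0, 7, 0], [0, 0, 0]], [255, [0, 3.7, 0], [0, 0, 0]], [255, [0, 0, 0], [0, 0, 0]]]}}

```text
time_s: 29.55
ee_pos: [557.4, -301.6, 62.4]
ee_rot: [-180.0, -0.0, -2.2]
force: [0.5, 0.5, -2.0]
gripper_width: 36.0
gripper_force: 25.0
```

Emit:
{"method": "servo_tool", "body": {"steps": [[255, [0, 0, 0], [0, 0, 0]], [255, [0, 0, 2], [0, 0, 0]], [255, [0, 0, 2], [0, 0, 0]], [255, [0, 0, 2], [0, 0, 0]], [255, [0, 0, 2], [0, 0, 0]], [255, [0, 0, 1], [0, 0, 0]], [255, [0, 0, 0], [0, 0, 0]], [255, [0, 0, 0], [0, 0, 0]], [255, [0, 0, 0], [0, 0, 0]], [255, [0, 0, 0], [0, 0, 0]]]}}

```text
time_s: 30.55
ee_pos: [557.5, -301.2, 53.6]
ee_rot: [180.0, -0.0, -2.1]
force: [-0.7, 0.0, -2.3]
gripper_width: 36.1
gripper_force: 25.0
```

Emit:
{"method": "servo_tool", "body": {"steps": [[255, [-1, 0, 1], [0, 0, 0]], [255, [0, -0.3, 1.5], [0, 0, 0]], [255, [0, 0, 2], [0, 0, 0]], [255, [0, 0, 2], [0, 0, 0]], [255, [0, 0, 2], [0, 0, 0]], [255, [0, 0, 2], [0, 0, 0]], [255, [0, 0, 1], [0, 0, 0]], [255, [0, 0, 1], [0, 0, 0]], [255, [0, 0, 0], [0, 0, 0]], [255, [0, 0, 0], [0, 0, 0]]]}}

```text
time_s: 31.55
ee_pos: [556.5, -300.8, 41.0]
ee_rot: [-180.0, -0.0, -2.1]
force: [0.5, -0.2, -3.0]
gripper_width: 36.0
gripper_force: 25.0
```

Emit:
{"method": "servo_tool", "body": {"steps": [[255, [0, 0, 0.5], [0, 0, 0]], [255, [0, 0, 0.3], [0, 0, 0]], [255, [0, 0, 0], [0, 0, 0]], [190, [0, 0, 0], [0, 0, 0]], [120, [0, 0, 0], [0, 0, 0]], [120, [0, 0, 0], [0, 0, 0]], [120, [0, 0, 0], [0, 0, 0]], [120, [0, 0, 0], [0, 0, 0]], [120, [0, 0, 0], [0, 0, 0]], [120, [0, 0, 0], [0, 0, 0]]]}}

```text
time_s: 32.55
ee_pos: [556.5, -300.8, 40.2]
ee_rot: [-180.0, -0.0, -2.1]
force: [0.1, -0.0, -0.1]
gripper_width: 48.0
gripper_force: 0.0
```

Emit:
{"method": "servo_tool", "body": {"steps": [[120, [0, 0, -5], [0, 0, 0]], [120, [0, 0, -10], [0, 0, 0]], [120, [0, 0, -15], [0, 0, 0]], [120, [0, 0, -15], [0, 0, 0]], [120, [0, -5, -15], [0, 0, 0]], [120, [-10, -10, -15], [0, 0, 0]], [120, [-20, -10, -20], [0, 0, 0]], [120, [-30, -10, -20], [0, 0, 0]], [120, [-20, 0, -20], [0, 0, 0]], [120, [0, 0, -10], [0, 0, 0]]]}}

```text
time_s: 33.55
ee_pos: [476.3, -262.4, 188.0]
ee_rot: [179.9, -0.1, -2.2]
force: [1.0, 0.6, -0.4]
gripper_width: 48.4
gripper_force: 0.0
```

```bash
python3 lid.py; python3 - <<'E'
from h import *
s=state();print(s['ee_pos'],s['force'],s['time_s'])
f=grab('wrist');P=cloud(f);z=P[...,2]
for o in outline_of(f,'two_well_center')[:3]:
    m=o['pixels']&(z>40);k=P[m]
    if len(k)>8:
        r=cv2.minAreaRect(k[:,:2].astype(np.float32));print(o['confidence'],len(k),np.round(r[0],1),np.round(r[1],1),round(r[2],1),np.percentile(k[:,2],[5,50,95]).round(1))
g=grab('scene')['color'][100:300,200:460]
c=np.hstack([cv2.resize(g,(390,300)),cv2.resize(f['color'],(400,300))]);cv2.imwrite('pics/d.png',c[...,::-1])
E
```

```text
lid n 1025 theta 108.35487056077623 x at hinge z 614.7826072956818
[ 478.61239871 -263.25843922  189.07861161] [ 1.19936264 -0.08664488  1.00964624] 33.6
0.66 1746 [ 556.4 -299.6] [36.4 60.6] 87.6 [45.2 52.  53.3]
```

View pics/d.png

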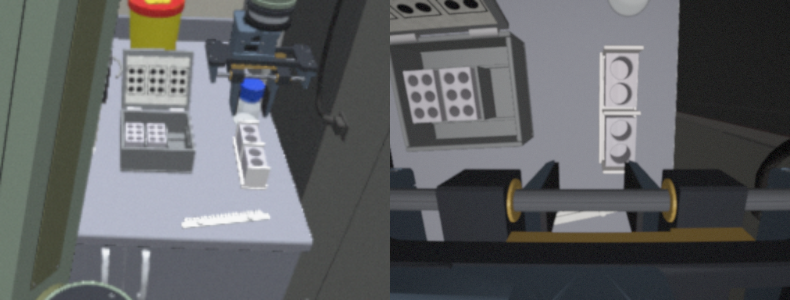

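The picture shows both two-well blocks fully down in the rack (wrist view, 620,80 and 620,140). Both six-well blocks are still in the case, and the lid is open.

```bash
python3 -c "
from h import *
print(ticket.job_done())"
```

```text
the job is handed in; nothing more can be done
None
```

The job is handed in: the case is open with its lid leaning back at about 108°, the two-well block stands upright and fully down in the rack's free place, and both six-well blocks are still in the case.

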